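# Lock the cover onto the specimen bath

## Task

Close the specimen bath with its cover: pick the cover up by its bar, hold it sloping so that its tongue slides under the lip of the frame and goes home in the groove, then lower it gently flat and press until the spring catch snaps over its far edge. Do not force it: never let the cover and the bath press on each other with more than 35 N. Let go of the cover and leave the other things on the bench where they are.

Things in the scene. Friction and masses are not known exactly. Their poses are not given: they have to be found in the camera images.
- bath: Low white bath fixed to the bench, 236 (x) by 146 (y) by 34 mm, under a steel frame that takes the cover. Origin: centre of its underside; x to the catch end, -x to the groove end, z up. The frame is clamped 0 to 18 mm off the bath's middle, to +x or -x, differently each time and NOT measured: find it by touch or sight. It does not shift under allowed forces; its y is exact.
- groove (a point): Nominal foot of the groove's back wall at mid width, at ledge height (40 mm above the bench); truly up to 18 mm off along bath x with the frame. The cover rests on this flat ledge (strips along both sides and ends, open in the middle). Over the groove a 5 mm thick lip reaches 8 mm to +x of the back wall, underside 9 mm above the ledge; a cover sloping 0.22 to 0.35 rad, far end up, enters.
- stop (a point): Nominal inner foot of the stop wall at the catch end, ledge height, same unknown frame shift. Wall top 14 mm above the ledge. From groove back to stop wall 165.5 mm; the cover is 163 mm long over its tongue, so its far end passes inside only when the tongue is home; it cannot go in flat. Side cheeks 14 mm above the ledge, 128 mm apart, leave the 120 mm wide cover 4 mm each side.
- catch (a joint): Sprung hook, 36 mm wide, mid stop wall, reaching 31 mm above the ledge. 0 = at rest: nose 5 mm inward of the stop wall, flat underside 15.5 mm above the ledge, sloping lead-in above. Grows (m, to 0.008) as it is pushed to bath +x. The cover's far end pressed down drives it back (0.4 N plus 0.2 N per mm; some 4 to 12 N down at the bar), then it snaps over the cover's top.
- cover_grip (a point): Loose grey plastic cover, about 0.3 kg, lying flat on the bench, right way up: plate 150 (x) by 120 (y) by 14 mm; along its -x edge a tongue 13 mm long, 5 mm thick, flush with the underside. Across its middle stands a grip bar 16 mm thick (x), 80 mm long (y), 40 mm tall. This point is in the bar's middle, 40 mm above the underside, 14 mm below the bar's top; axes: x away from tongue, z up.
- cover_tongue (a point): Point on the cover: lower outer edge of the tongue at mid width, 88 mm to -x of the bar's middle plane, level with the underside.
- cup: Bystander: blue plastic cup, 66 mm wide, 50 mm tall; origin at its base.
- flask: Bystander: amber bottle, 60 mm wide, 120 mm tall; origin at its base.
- jar: Bystander: glass jar, 64 mm wide, 70 mm tall; origin at its base.
- beaker: Bystander: clear beaker, 70 mm wide, 80 mm tall; origin at its base.

How it is judged:
By the outcome, as a careful person would: the job done as asked, in the order asked, and still so for the second after the job is handed in, with the robot touching nothing.
It also fails if it takes over 72 s, if anything falls off the work surface, if the arm or the gripper's body presses on something with over 40 N, if the wrist force passes 120 N, or if a joint passes its speed limit or range.

## Robot

A 6-joint arm with a two-finger parallel gripper is mounted at the origin on the work surface. World frame = base frame: x ahead of the robot, y to its left, z up, the work surface at z = 0. Lengths are in m, angles in rad, forces in N, time in s.
With the tool pointing down it reaches from about 0.35 to 0.775 m from the base axis. Payload 5.5 kg.
Tool frame: the origin (TCP) lies at the very end of the fingers, on their centre line; the grasp point (between the pads) lies 19 mm behind it; z points along the fingers, y is the line along which they close (so a half turn about z gives the same grasp; the last joint's range is limited). The gripper opens to 85 mm and grips with 20 to 120 N. Pads are 22 mm wide; open, the fingers measure 114 mm over their backs; the gripper's body (76 mm by 85 mm) begins 54 mm behind the grasp point. The pads swing forward as they close: fully open they stand 13 mm farther back than shut.
Start: joints at [1.007, 0.313, 0.046, 1.304, 0, 1.431], TCP at [0.236, 0.524, 0.231] pointing down, gripper open.
Joint ranges: [-2.76, 2.76], [-0.86, 1.69], [-1.03, 1.26], [-2.2, 2.34], [-1.47, 1.5], [-3.14, 3.14]. Speed limits (rad/s): [2.57, 2.57, 3.14, 3.14, 3.14, 3.14].

## Interface

Orientations are given as a unit quaternion [w, x, y, z].
In Python, from workcell import env gives the robot as it stands. The module is installed in compiled form; this text tells all that it offers.
- The arm moves only by the tool jog_arm, never from a script. Its argument "rows" is a list of rows, each a list of 6 numbers: the shift along the world's x, y, z in units of 40 mm (1.0 is 40 mm), then the turn, a rotation vector about the world's x, y, z in units of 6 degrees (1.0 is 6 degrees). In form: [[x, y, z, wx, wy, wz], ...]. A call has 1 to 12 rows; each row is the pose to reach, as a shift and turn from the pose commanded when the call began; what a row does not reach only later rows make up. A row lasts 1/12 s, in which the tool goes at most 41.7 mm and 7.16 degrees, less where a joint would pass 70% of its speed; a pose out of reach is approached as far as the arm can. A call with a gripper value outside its range is refused whole. "jaw" is the gripper command: -1 is fully open, 1 is shut, values between are in proportion, set as the call begins (left out, the last holds). The fingers move at their own pace and stop on an object; "force" is the grip in N (left out, the last holds). Time passes only in rows, so rows that repeat a pose let the fingers close. It gives the time, the measured TCP pose, the force, the opening and the grip force at its end, in the units of the state.
- env.get_state(): the state, without advancing time (a new reading comes with each control period).
- env.read_camera(name): name is "scene" or "top"; returns a dict with "pixels" (480x640x3 uint8, red, green, blue), "mtx" (3x3 intrinsics, pixels), "cam_to_world" (4x4, takes a point from camera to world coordinates). Camera axes: x right, y up, looking along -z (the intrinsics and any distortion apply to the point x, -y, -z); pixel columns grow to the right and rows downward; lengths in m; the calibration is good to about 2 mm. A picture is of the moment at which its call begins. There is no depth.
- env.hand_in(): hands the job in; it is judged then, once.
The state is a dict: "clock": time; "joint_pos": joint angles; "qvel": joint speeds; "tau": joint torques, N m; "tcp_pos": TCP position; "orientation": TCP orientation; "wrist_force": force on the tool from outside, world axes, zero at the start; "ft_torque": the same for the moment, N m; "finger_gap": finger opening in m; "grip_force": force on a finger pad.
Only numpy, scipy, OpenCV 4.12 (cv2) and the standard library are available. Lean on these libraries where they do the work, as an engineer would, in place of code of your own. Each camera call takes 0.05 s, during which the arm holds its last target. There are 200 camera calls.

## Working session

There is one attempt and no reset: what is moved stays moved. The work goes in short steps, Python scripts to look and compute and a tool call to move; the robot and the scene stay as the last step left them, time stands still between calls to the robot, and variables do not carry over. Pictures are saved under pics/ and viewed, at most 10 in all, crops included, and the job is handed in when it is done.

Besides the shell and the picture viewer there is one more tool, called after "Call:" in YAML: its name, and indented under it one key for each argument. jog_arm: Moves the arm, as the interface text tells. Its arguments: {"type":"object","properties":{"rows":{"type":"array","items":{"type":"array","items":{"type":"number"}}},"jaw":{"type":"number"},"force":{"type":"number"}},"required":["rows"]}

```bash
mkdir -p pics
cat > h.py <<'E'
import numpy as np, cv2
from workcell import env
def shot(n,f=None):
    c=env.read_camera(n)
    if f: cv2.imwrite('pics/'+f,c['pixels'][:,:,::-1])
    return c
def ray(c,u,v):
    K=np.array(c['mtx']);T=np.array(c['cam_to_world'])
    d=np.linalg.inv(K)@[u,v,1]; d=T[:3,:3]@[d[0],-d[1],-d[2]]
    return T[:3,3],d/np.linalg.norm(d)
def onz(c,u,v,z):
    o,d=ray(c,u,v); return o+d*(z-o[2])/d[2]
def proj(c,p):
    K=np.array(c['mtx']);T=np.array(c['cam_to_world'])
    q=T[:3,:3].T@(np.array(p)-T[:3,3]); q=K@[q[0],-q[1],-q[2]]; return q[:2]/q[2]
def tri(c1,p1,c2,p2):
    o1,d1=ray(c1,*p1);o2,d2=ray(c2,*p2)
    s=np.linalg.lstsq(np.c_[d1,-d2],o2-o1,rcond=None)[0]
    a,b=o1+s[0]*d1,o2+s[1]*d2
    return (a+b)/2,np.linalg.norm(a-b)
E
python3 - <<'E'
from h import *
for n in('scene','top'):
    c=shot(n,n+'0.png');print(n,{k:(v.round(4).tolist() if hasattr(v,'round') else v) for k,v in c.items() if k!='pixels'})
print(env.get_state())
E
```

```text
scene {'mtx': [[501.1049, 0.0, 324.5194], [0.0, 501.1049, 241.2585], [0.0, 0.0, 1.0]], 'cam_to_world': [[-0.8981, -0.3643, 0.2464, 0.878], [0.4395, -0.7627, 0.4744, 0.6005], [0.0151, 0.5344, 0.8451, 1.0993], [0.0, 0.0, 0.0, 1.0]]}
top {'mtx': [[482.8735, 0.0, 316.6668], [0.0, 482.8735, 237.978], [0.0, 0.0, 1.0]], 'cam_to_world': [[0.0279, 0.9987, -0.0421, 0.4949], [-0.9994, 0.0287, 0.0204, 0.0106], [0.0216, 0.0415, 0.9989, 1.3518], [0.0, 0.0, 0.0, 1.0]]}
{'clock': 0.1, 'joint_pos': array([ 1.00743544e+00,  3.13954369e-01,  4.51221696e-02,  1.30355537e+00,
       -1.39369526e-05,  1.43120530e+00]), 'qvel': array([ 0.00041732, -0.00098118,  0.00266478,  0.00049823, -0.00141967,
       -0.0004392 ]), 'tau': array([ 3.07917835e-03, -4.81725919e+01,  2.99244136e+01,  1.27585113e-02,
       -9.72041289e-05, -1.13309895e-05]), 'tcp_pos': array([0.23622037, 0.5237749 , 0.23049356]), 'orientation': array([-2.67376722e-04,  2.10302978e-01,  9.77635937e-01, -7.49379429e-04]), 'wrist_force': array([-0.64497726, -0.31749609, -0.2304974 ]), 'ft_torque': array([0.03999634, 0.03462191, 0.01362796]), 'grip_force': 0.0, 'finger_gap': 0.08530989767481492}
```

View pics/scene0.png

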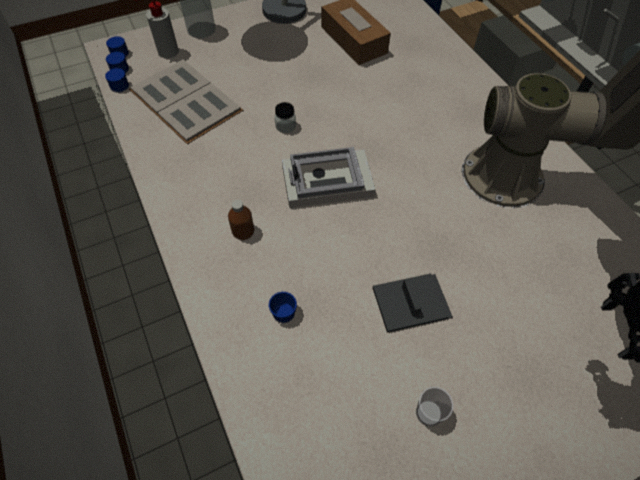

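View pics/top0.png

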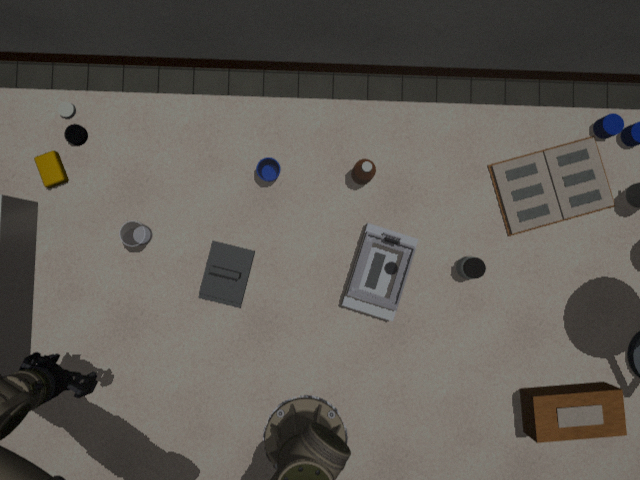

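The scene picture shows the cover around (412,302), the bath around (328,176), with its catch at the left end (295,172). The top picture shows the cover around (227,273) and the bath around (378,272), catch at (391,238). I'll enlarge both.

Run:
```python
from h import *
t=shot('top')['pixels'];s=shot('scene')['pixels']
def cr(i,x,y,w=80,h=60,g=1.0): 
    j=cv2.resize(i[y:y+h,x:x+w],(400,300),interpolation=cv2.INTER_CUBIC); return np.clip(j*g,0,255).astype('uint8')
a=np.vstack([np.hstack([cr(t,180,238,96,72,2),cr(t,328,222,136,102)]),np.hstack([cr(s,365,262,96,72,2),cr(s,273,140,108,81)])])
cv2.imwrite('pics/z0.png',a[:,:,::-1])
```

```text
(no output)
```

View pics/z0.png

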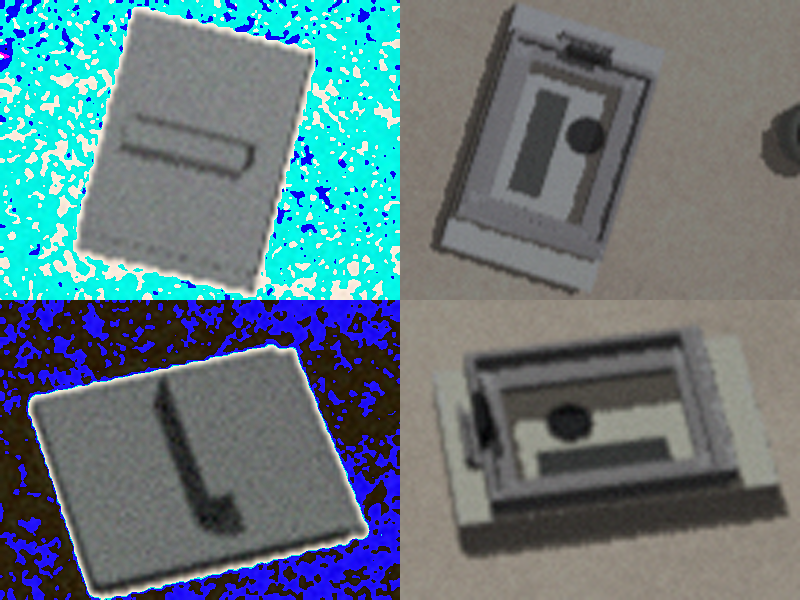

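The crops show the cover's tongue edge toward the robot (seam along the bottom in the top view) and the bath's catch at the far (+x) end. The two have similar yaws. I'll measure with edge-line fits.

```bash
cat >> h.py <<'E'
def edge(g,p,q,w=4,n=40):
    """fit line to strongest gradient near segment p-q; returns (point,dir)"""
    p,q=np.array(p,float),np.array(q,float);d=(q-p)/np.linalg.norm(q-p);m=np.array([-d[1],d[0]])
    t=np.linspace(.12,.88,n);o=np.arange(-w,w+.01,.25)
    P=(p+np.outer(t,q-p))[:,None]+o[None,:,None]*m
    v=cv2.remap(cv2.GaussianBlur(g,(0,0),.8).astype('f4'),P[...,0].astype('f4'),P[...,1].astype('f4'),1)
    k=np.abs(np.gradient(v,axis=1)).argmax(1);X=P[np.arange(n),k].astype('f4')
    a,b,x,y=cv2.fitLine(X,cv2.DIST_HUBER,0,.01,.01).ravel();return np.array([x,y]),np.array([a,b])
def cross(l,m):
    s=np.linalg.solve(np.c_[l[1],-m[1]],m[0]-l[0]);return l[0]+s[0]*l[1]
def corners(g,C,w=4):
    E=[edge(g,C[i],C[(i+1)%4],w) for i in range(4)];return [cross(E[i-1],E[i]) for i in range(4)]
E
python3 - <<'E'
from h import *
ct=shot('top');cs=shot('scene')
gt,gs=[cv2.cvtColor(c['pixels'],cv2.COLOR_RGB2GRAY) for c in(ct,cs)]
T=lambda u,v,k=96/400,o=(180,238):(o[0]+u*k,o[1]+v*k)
A=corners(gt,[T(133,10),T(315,52),T(252,292),T(77,248)])   # far-left, far-right, tongue-right, tongue-left
k=96/400;S=lambda u,v:(365+u*k,262+(v-300)*k)
# scene: left end(32,398)top-left.. 
B=corners(gs,[S(32,400),S(295,348),S(368,530),S(95,597)])
for n,c,C in(('top',ct,A),('scene',cs,B)):
    for z in(0,.014):
        P=[onz(c,*x,z) for x in C];print(n,z,np.round(P,4)[:,:2].tolist(),[round(np.linalg.norm(P[i]-P[i-1]),4) for i in range(4)])
k2=136/400;Tb=lambda u,v:(328+(u-400)*k2,222+v*k2)
k3=108/400;Sb=lambda u,v:(273+(u-400)*k3,140+(v-300)*k3)
bt=[Tb(515,5),Tb(662,50),Tb(580,292),Tb(437,248)]
D=corners(gt,bt,3)
for z in(0,.034):
    P=[onz(ct,*x,z) for x in D];print('bath top',z,np.round(P,4)[:,:2].tolist(),[round(np.linalg.norm(P[i]-P[i-1]),4) for i in range(4)])
# bigger bath views
a=cv2.resize(ct['pixels'][222:326,334:422],(500,590),interpolation=2)
cv2.imwrite('pics/bt.png',np.clip(a[:,:,::-1]*1.3,0,255))
a=cv2.resize(cs['pixels'][142:214,276:384],(780,520),interpolation=2)
cv2.imwrite('pics/bs.png',np.clip(a[:,:,::-1]*1.3,0,255))
E
```

```text
top 0 [[0.5383, 0.2746], [0.5115, 0.1542], [0.3517, 0.1892], [0.3779, 0.31]] [np.float64(0.1643), np.float64(0.1233), np.float64(0.1636), np.float64(0.1236)]
top 0.014 [[0.5378, 0.2718], [0.5113, 0.1527], [0.3532, 0.1874], [0.3791, 0.3069]] [np.float64(0.1626), np.float64(0.122), np.float64(0.1619), np.float64(0.1223)]
scene 0 [[0.5104, 0.1485], [0.3498, 0.1843], [0.3764, 0.308], [0.5379, 0.2738]] [np.float64(0.1284), np.float64(0.1646), np.float64(0.1265), np.float64(0.165)]
scene 0.014 [[0.5151, 0.1542], [0.3566, 0.1896], [0.3828, 0.3117], [0.5422, 0.278]] [np.float64(0.1267), np.float64(0.1625), np.float64(0.1249), np.float64(0.1629)]
bath top 0 [[0.5976, -0.164], [0.5474, -0.2921], [0.3266, -0.2322], [0.367, -0.0938]] [np.float64(0.241), np.float64(0.1376), np.float64(0.2288), np.float64(0.1442)]
bath top 0.034 [[0.595, -0.1596], [0.5461, -0.2844], [0.3308, -0.2261], [0.3702, -0.0912]] [np.float64(0.235), np.float64(0.1341), np.float64(0.223), np.float64(0.1406)][ WARN:0@1.136] global loadsave.cpp:1063 imwrite_ Unsupported depth image for selected encoder is fallbacked to CV_8U.
```

View pics/bt.png

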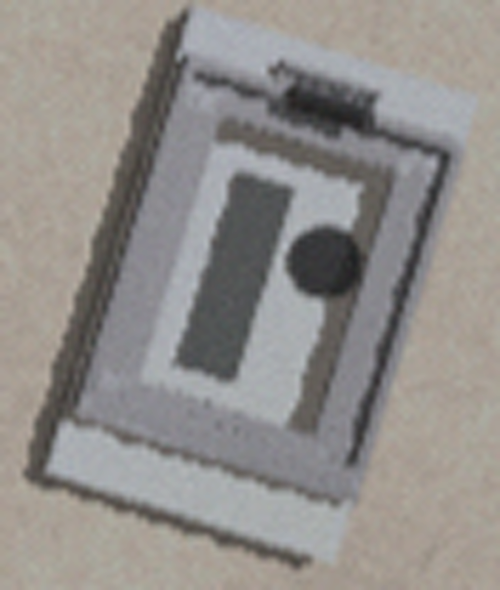

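View pics/bs.png

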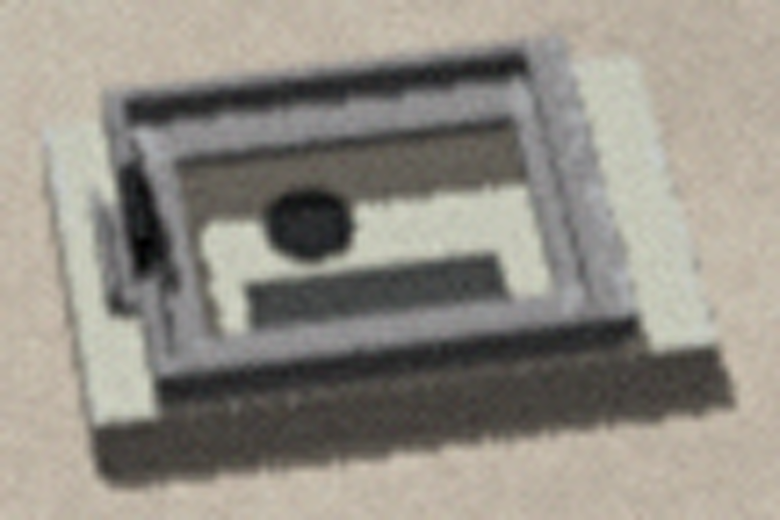

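The top crop shows the lip's outer edge from about (75,420) to (360,500), with the bath's top corners near (190,8), (475,98), (335,562) and (48,475). The scene crop shows the frame's top corners at (107,93), (560,40), (635,315) and (160,378).

Run:
```python
from h import *
ct=shot('top');cs=shot('scene')
gt,gs=[cv2.cvtColor(c['pixels'],cv2.COLOR_RGB2GRAY) for c in(ct,cs)]
T=lambda p:(334+p[0]/5.68,222+p[1]/5.67)
S=lambda p:(276+p[0]/7.22,142+p[1]/7.22)
J={'bath':([(190,8),(475,98),(335,562),(48,475)],[(45,130),(635,58),(715,345),(95,425)],(1,2,3,0)),
   'frame':([(185,55),(465,150),(360,500),(75,420)],[(107,93),(560,40),(635,315),(160,378)],None)}
# order: far-left(+x,+y), far-right(+x,-y), near-right, near-left ; scene: (+x,-y),(-x,-y),(-x,+y),(+x,+y)
for n,(a,b,_) in J.items():
    A=corners(gt,[T(p) for p in a],2.);B=corners(gs,[S(p) for p in b],2.)
    B=[B[3],B[0],B[1],B[2]]
    print(n)
    z=.034 if n=='bath' else .054
    PT=[onz(ct,*p,z) for p in A];PS=[onz(cs,*p,z) for p in B]
    for i in range(4):
        X,e=tri(ct,A[i],cs,B[i]);print(' tri',X.round(4),round(e,4),'top',PT[i][:2].round(4),'scene',PS[i][:2].round(4))
    for P in(PT,PS):
        P=np.array(P);dx=(P[0]+P[1]-P[2]-P[3])[:2];print(' c',P.mean(0)[:2].round(4),'yaw',np.arctan2(dx[1],dx[0]).round(4),'L',np.round([np.linalg.norm(P[0]-P[3]),np.linalg.norm(P[1]-P[2]),np.linalg.norm(P[0]-P[1]),np.linalg.norm(P[2]-P[3])],4))
# bar top in top/scene views
k=.24
Tb=lambda u,v:(180+u*k,238+v*k);Sb=lambda u,v:(365+u*k,262+(v-300)*k)
print('bar end +y?',tri(ct,Tb(129,131),cs,Sb(225,510)),tri(ct,Tb(248,158),cs,Sb(163,382)))
```

```text
bath
 tri [ 0.5941 -0.1596  0.0318] 0.0001 top [ 0.5939 -0.1593] scene [ 0.5948 -0.1581]
 tri [ 0.557  -0.2897  0.0345] 0.0003 top [ 0.5572 -0.2899] scene [ 0.5567 -0.29  ]
 tri [ 0.3303 -0.2263  0.0301] 0.0004 top [ 0.331  -0.2257] scene [ 0.3321 -0.2232]
 tri [ 0.3695 -0.0942  0.0312] 0.0012 top [ 0.3693 -0.0937] scene [ 0.3714 -0.0927]
 c [ 0.4628 -0.1921] yaw -0.2803 L [0.2341 0.2351 0.1357 0.1375]
 c [ 0.4638 -0.191 ] yaw -0.2868 L [0.2328 0.2343 0.1373 0.1362]
frame
 tri [ 0.5702 -0.1507  0.0509] 0.0047 top [ 0.568  -0.1491] scene [ 0.573  -0.1498]
 tri [ 0.5337 -0.2821  0.0494] 0.0066 top [ 0.5307 -0.2793] scene [ 0.5379 -0.2802]
 tri [ 0.3582 -0.2329  0.0489] 0.0024 top [ 0.3577 -0.2313] scene [ 0.3617 -0.2295]
 tri [ 0.396  -0.1006  0.0514] 0.0038 top [ 0.3946 -0.0993] scene [ 0.3988 -0.0998]
 c [ 0.4627 -0.1897] yaw -0.2752 L [0.1804 0.1796 0.1355 0.137 ]
 c [ 0.4679 -0.1898] yaw -0.2799 L [0.1812 0.1833 0.1351 0.1348]
bar end +y? (array([0.45542552, 0.26970221, 0.03004728]), np.float64(0.003313790903642901)) (array([0.44325906, 0.18889252, 0.03351082]), np.float64(0.00448588882787959))
```

Call:
jog_arm:
  rows:
    - [0.5,-0.7,-0.1,0,0,-1.1]
    - [1,-1.4,-0.2,0,0,-2.2]
    - [1.5,-2.1,-0.3,0,0,-3.3]
    - [2,-2.75,-0.4,0,0,-4.4]
    - [2.5,-3.4,-0.5,0,0,-5.5]
    - [3,-4.1,-0.6,0,0,-6.6]
    - [3.5,-4.8,-0.7,0,0,-7.7]
    - [4,-5.5,-0.8,0,0,-8.8]
    - [4.5,-6.2,-0.8,0,0,-9.9]
    - [5,-6.8,-0.8,0,0,-11]
    - [5.39,-7.36,-0.8,0,0,-12.1]
    - [5.39,-7.36,-0.8,0,0,-13.02]
  jaw: -1
  force: 60

```text
clock: 1.4
tcp_pos: [0.455, 0.2263, 0.1994]
orientation: [0.001, 0.783, 0.622, 0.0]
wrist_force: [-0.0, 0.5, 0.1]
finger_gap: 0.0855
grip_force: 0.0
```

Call:
jog_arm:
  rows:
    - [0,0,-0.6,0,0,0]
    - [0,0,-1.2,0,0,0]
    - [0,0,-1.8,0,0,0]
    - [0,0,-2.2,0,0,0]
    - [0,0,-2.2,0,0,0]
    - [0,0,-2.2,0,0,0]

```text
clock: 1.9
tcp_pos: [0.4514, 0.2295, 0.1109]
orientation: [-0.0, 0.779, 0.627, -0.001]
wrist_force: [0.3, -0.4, 0.6]
finger_gap: 0.0855
grip_force: 0.0
```

Run:
```python
from h import *
s=env.get_state();print(s['tcp_pos'],s['orientation'],s['joint_pos'],s['wrist_force'])
a=cv2.resize(shot('scene')['pixels'][210:345,330:510],(800,600),interpolation=2)
cv2.imwrite('pics/g.png',np.clip(a[:,:,::-1]*1.6,0,255).astype('uint8'))
```

```text
[0.45141426 0.22951393 0.11089558] [-3.18998229e-04  7.79376068e-01  6.26555700e-01 -8.93401689e-04] [ 3.11757605e-01  2.54536208e-01 -3.40236843e-01  9.77920089e-01
 -4.25300328e-05  2.09909754e+00] [ 0.25581089 -0.42174814  0.58449219]
```

View pics/g.png

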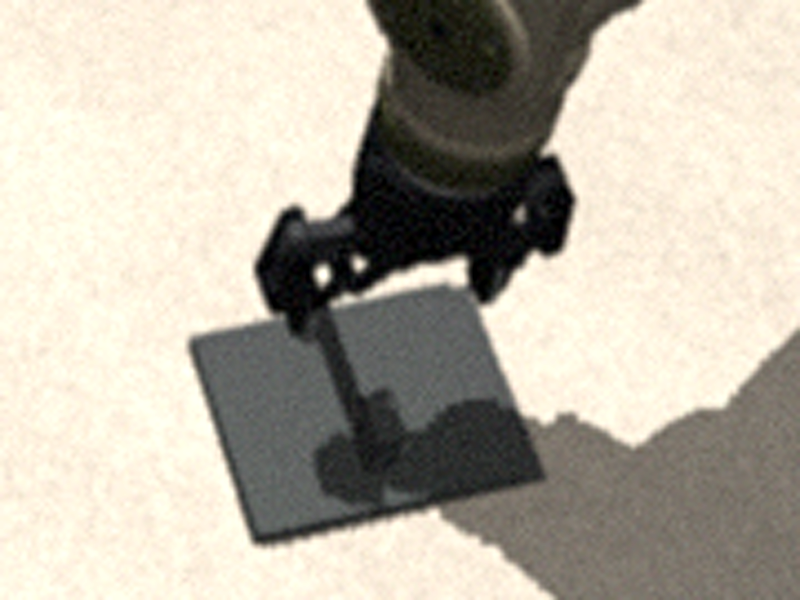

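The picture shows the open fingers straddling the bar (the bar runs from about (325,315) to (375,465)). I'll go down and grip.

Call:
jog_arm:
  rows:
    - [0,0,-0.6,0,0,0]
    - [0,0,-1.2,0,0,0]
    - [0,0,-1.8,0,0,0]
    - [0,0,-2.2,0,0,0]
    - [0,0,-2.2,0,0,0]
    - [0,0,-2.2,0,0,0]

```text
clock: 2.45
tcp_pos: [0.4525, 0.23, 0.0241]
orientation: [0.0, 0.779, 0.627, 0.0]
wrist_force: [0.7, 0.2, 0.6]
finger_gap: 0.0857
grip_force: 0.0
```

Call:
jog_arm:
  rows:
    - [0,0,0,0,0,0]
    - [0,0,0,0,0,0]
    - [0,0,0,0,0,0]
    - [0,0,0,0,0,0]
    - [0,0,0,0,0,0]
    - [0,0,0,0,0,0]
    - [0,0,0,0,0,0]
    - [0,0,0,0,0,0]
    - [0,0,0,0,0,0]
    - [0,0,0,0,0,0]
    - [0,0,0,0,0,0]
    - [0,0,0,0,0,0]
  jaw: 1
  force: 60

```text
clock: 3.45
tcp_pos: [0.4523, 0.2299, 0.0239]
orientation: [0.0, 0.779, 0.627, 0.0]
wrist_force: [-1.0, 0.5, 6.1]
finger_gap: 0.0151
grip_force: 60.2
```

Call:
jog_arm:
  rows:
    - [0,0,0.1,0,0,0]
    - [0,0,0.3,0,0,0]
    - [0,0,0.6,0,0,0]
    - [0,0,1,0,0,0]
    - [0,0,1.5,0,0,0]
    - [0,0,2,0,0,0]
    - [0,0,2.5,0,0,0]
    - [0,0,3,0,0,0]
    - [0,0,3,0,0,0]
    - [0,0,3,0,0,0]

```text
clock: 4.28
tcp_pos: [0.4528, 0.23, 0.144]
orientation: [0.0, 0.779, 0.627, 0.001]
wrist_force: [0.1, 0.2, -3.9]
finger_gap: 0.0153
grip_force: 59.0
```

Run:
```python
from h import *
s=env.get_state();print(s['tcp_pos'],s['orientation'],s['wrist_force'],s['ft_torque'],s['finger_gap'])
c=shot('scene');a=cv2.resize(c['pixels'][180:345,320:540],(800,600),interpolation=2)
cv2.imwrite('pics/l.png',np.clip(a[:,:,::-1]*1.6,0,255).astype('uint8'))
# predicted cover corners if rigid: TCP 21 mm above the underside
x=np.array([.977,-.214,0]);y=np.array([.214,.977,0]);p=s['tcp_pos']
for z in(-.0239,-.0099):
  for a_,b in((.075,.06),(.075,-.06),(-.088 if z<-.02 else -.075,-.06),(-.088 if z<-.02 else -.075,.06)):
    q=proj(c,p+x*a_+y*b+[0,0,z]);print(z,a_,b,q.round(1),((q-[320,180])*800/220).round(0))
```

```text
[0.45277732 0.22996489 0.14403544] [4.71626116e-04 7.79351456e-01 6.26585946e-01 1.06679345e-03] [ 0.14711129  0.18378923 -3.93426116] [ 0.00501488  0.02355288 -0.00364923] 0.015312679877592996
-0.0239 0.075 0.06 [392.9 311.5] [265. 478.]
-0.0239 0.075 -0.06 [376.5 263.8] [205. 305.]
-0.0239 -0.088 -0.06 [444.4 249.7] [452. 253.]
-0.0239 -0.088 0.06 [464.3 295.6] [525. 420.]
-0.0099 0.075 0.06 [393.8 308.8] [268. 468.]
-0.0099 0.075 -0.06 [377.2 260.7] [208. 293.]
-0.0099 -0.075 -0.06 [440.4 247.6] [438. 246.]
-0.0099 -0.075 0.06 [460.3 294. ] [510. 415.]
```

View pics/l.png

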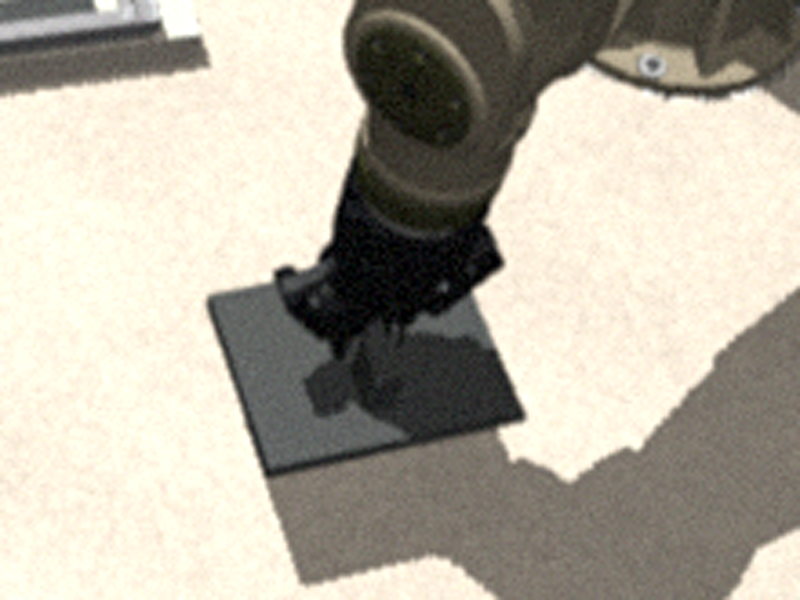

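The cover hangs as predicted, with corners within about 2 mm, so it sits true in the grip. I'll carry it to the bath, sloped, above the groove.

Call:
jog_arm:
  rows:
    - [0,-0.3,0.4,0,0,0]
    - [0.1,-1,0.6,0,0,0]
    - [0.2,-1.9,0.6,0,0,0]
    - [0.3,-2.9,0.6,-0.1,-0.4,-0.1]
    - [0.4,-3.9,0.6,-0.2,-0.8,-0.2]
    - [0.5,-4.9,0.6,-0.3,-1.2,-0.3]
    - [0.6,-5.9,0.6,-0.4,-1.6,-0.4]
    - [0.65,-6.9,0.6,-0.5,-2,-0.5]
    - [0.65,-7.9,0.6,-0.6,-2.4,-0.55]
    - [0.65,-8.9,0.6,-0.65,-2.59,-0.6]
    - [0.65,-9.8,0.6,-0.65,-2.59,-0.6]
    - [0.65,-10.64,0.6,-0.65,-2.59,-0.6]

```text
clock: 5.33
tcp_pos: [0.4757, -0.1969, 0.165]
orientation: [0.11, 0.792, 0.595, 0.083]
wrist_force: [1.9, 0.4, -3.4]
finger_gap: 0.0149
grip_force: 59.3
```

Call:
jog_arm:
  rows:
    - [0,0,0,0,0,0]
    - [0,0,0,0,0,0]
    - [0,0,0,0,0,0]

```text
clock: 5.58
tcp_pos: [0.4765, -0.195, 0.1651]
orientation: [0.109, 0.792, 0.595, 0.083]
wrist_force: [0.4, -0.1, -3.9]
finger_gap: 0.0153
grip_force: 59.3
```

```bash
cat >> h.py <<'E'
from scipy.spatial.transform import Rotation as Ro
U=np.array([.9613,-.2754,0]);V=np.array([.2754,.9613,0])
def rep():
    s=env.get_state();q=s['orientation'];R=Ro.from_quat([q[1],q[2],q[3],q[0]]).as_matrix()
    cx=R[:,1]; cz=-R[:,2]; cy=np.cross(cz,cx); p=s['tcp_pos']; t=p-.088*cx-.0239*cz
    print('t',round(s['clock'],2),'tcp',p.round(4),'yaw',np.arctan2(cx[1],cx[0]).round(4),'slope',np.arcsin(cx[2]).round(4),'roll',np.arcsin(cy[2]).round(4))
    print('tongue u,v,z',(t@U).round(4),(t@V).round(4),t[2].round(4),'F u,v,z',(s['wrist_force']@U).round(1),(s['wrist_force']@V).round(1),s['wrist_force'][2].round(1),'M',s['ft_torque'].round(2),'gap',round(s['finger_gap'],4))
    return s,p,cx,cy,cz
E
python3 - <<'E'
from h import *
s,p,cx,cy,cz=rep()
c=shot('scene');a=cv2.resize(c['pixels'][105:225,260:420],(800,600),interpolation=2)
cv2.imwrite('pics/b.png',np.clip(a[:,:,::-1]*1.3,0,255).astype('uint8'))
for k in((.075,.06,-.0099),(.075,-.06,-.0099),(.075,.06,-.0239),(-.088,.06,-.0239)):
    q=proj(c,p+k[0]*cx+k[1]*cy+k[2]*cz);print(k,((q-[260,105])*5).round(0))
E
```

```text
t 5.58 tcp [ 0.4765 -0.195   0.1651] yaw -0.2812 slope 0.2753 roll 0.0023
tongue u,v,z 0.4336 -0.056 0.1182 F u,v,z 0.4 0.1 -3.9 M [0.19 0.51 0.02] gap 0.0153
(0.075, 0.06, -0.0099) [186. 271.]
(0.075, -0.06, -0.0099) [152.  96.]
(0.075, 0.06, -0.0239) [179. 291.]
(-0.088, 0.06, -0.0239) [486. 311.]
```

View pics/b.png

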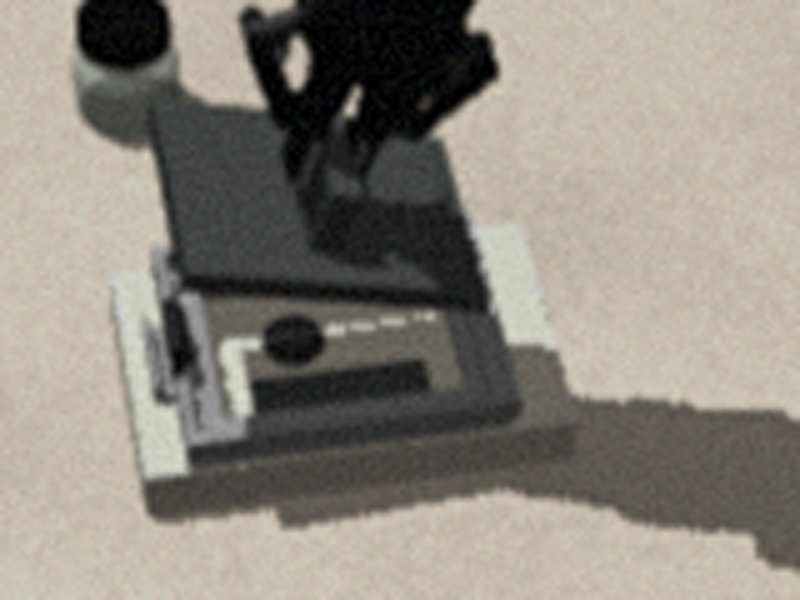

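The cover's edges sit where predicted, over the frame and 10 to 14 mm ahead of the lip. I'll go down gradually and watch the forces.

Call:
jog_arm:
  rows:
    - [0.1,-0.03,-0.3,0,0,0]
    - [0.1,-0.03,-0.6,0,0,0]
    - [0.1,-0.03,-0.9,0,0,0]
    - [0.1,-0.03,-1.2,0,0,0]
    - [0.1,-0.03,-1.4,0,0,0]
    - [0.1,-0.03,-1.5,0,0,0]
    - [0.1,-0.03,-1.6,0,0,0]
    - [0.1,-0.03,-1.7,0,0,0]
    - [0.1,-0.03,-1.75,0,0,0]
    - [0.1,-0.03,-1.8,0,0,0]
    - [0.1,-0.03,-1.8,0,0,0]

```text
clock: 6.55
tcp_pos: [0.4821, -0.1971, 0.0953]
orientation: [0.111, 0.791, 0.596, 0.084]
wrist_force: [0.2, -0.4, -3.4]
finger_gap: 0.0151
grip_force: 59.2
```

```bash
python3 -c "from h import *;rep()"
```

```text
t 6.55 tcp [ 0.4821 -0.1971  0.0953] yaw -0.2799 slope 0.2797 roll 0.0006
tongue u,v,z 0.4397 -0.0566 0.048 F u,v,z 0.3 -0.3 -3.4 M [0.07 0.44 0.02] gap 0.0151
```

Free so far. Next, small steps down to the ledge.

Call:
jog_arm:
  rows:
    - [0,0,-0.04,0,0,0]
    - [0,0,-0.08,0,0,0]
    - [0,0,-0.11,0,0,0]
    - [0,0,-0.14,0,0,0]
    - [0,0,-0.16,0,0,0]
    - [0,0,-0.16,0,0,0]

```text
clock: 7.05
tcp_pos: [0.482, -0.197, 0.0887]
orientation: [0.111, 0.791, 0.596, 0.084]
wrist_force: [0.3, -0.8, -3.2]
finger_gap: 0.0152
grip_force: 59.3
```

Call:
jog_arm:
  rows:
    - [0,0,-0.02,0,0,0]
    - [0,0,-0.03,0,0,0]
    - [0,0,-0.03,0,0,0]

```text
clock: 7.3
tcp_pos: [0.482, -0.197, 0.0876]
orientation: [0.111, 0.791, 0.596, 0.084]
wrist_force: [0.1, -0.2, -2.3]
finger_gap: 0.0152
grip_force: 59.3
```

```bash
python3 -c "from h import *;rep()"
```

```text
t 7.3 tcp [ 0.482  -0.197   0.0876] yaw -0.2798 slope 0.2796 roll 0.0006
tongue u,v,z 0.4397 -0.0566 0.0404 F u,v,z 0.2 -0.1 -2.3 M [ 0.15  0.44 -0.05] gap 0.0152
```

Light touch on the ledge at a tongue height of 40.4 mm. Next, slide toward the groove.

Call:
jog_arm:
  rows:
    - [-0.04,0.011,0.01,0,0,0]
    - [-0.08,0.023,0.01,0,0,0]
    - [-0.12,0.034,0.01,0,0,0]
    - [-0.16,0.046,0.01,0,0,0]
    - [-0.2,0.057,0.01,0,0,0]
    - [-0.24,0.069,0.01,0,0,0]
    - [-0.28,0.08,0.01,0,0,0]
    - [-0.28,0.08,0.01,0,0,0]

```text
clock: 7.97
tcp_pos: [0.4704, -0.1936, 0.088]
orientation: [0.111, 0.791, 0.596, 0.084]
wrist_force: [-0.6, 0.3, -3.7]
finger_gap: 0.0149
grip_force: 59.3
```

```bash
python3 -c "from h import *;rep()"
```

```text
t 7.97 tcp [ 0.4704 -0.1936  0.088 ] yaw -0.2799 slope 0.2793 roll 0.0007
tongue u,v,z 0.4276 -0.0565 0.0408 F u,v,z -0.7 0.2 -3.7 M [0.11 0.41 0.03] gap 0.0149
```

Call:
jog_arm:
  rows:
    - [-0.03,0.009,0,0,0,0]
    - [-0.06,0.017,0,0,0,0]
    - [-0.09,0.026,0,0,0,0]
    - [-0.12,0.034,0,0,0,0]
    - [-0.14,0.04,0,0,0,0]
    - [-0.14,0.04,0,0,0,0]

```text
clock: 8.47
tcp_pos: [0.465, -0.1921, 0.0881]
orientation: [0.111, 0.791, 0.596, 0.084]
wrist_force: [0.1, -0.5, -3.2]
finger_gap: 0.0152
grip_force: 59.3
```

```bash
python3 -c "from h import *;rep()"
```

```text
t 8.47 tcp [ 0.465  -0.1921  0.0881] yaw -0.2799 slope 0.2794 roll 0.0007
tongue u,v,z 0.422 -0.0565 0.0408 F u,v,z 0.2 -0.5 -3.2 M [ 0.12  0.4  -0.02] gap 0.0152
```

Still free. Continue in small steps.

Call:
jog_arm:
  rows:
    - [-0.02,0.006,0,0,0,0]
    - [-0.04,0.011,0,0,0,0]
    - [-0.06,0.017,0,0,0,0]
    - [-0.08,0.023,0,0,0,0]
    - [-0.08,0.023,0,0,0,0]

```text
clock: 8.88
tcp_pos: [0.4632, -0.1918, 0.0888]
orientation: [0.112, 0.791, 0.596, 0.085]
wrist_force: [4.6, -0.8, -5.3]
finger_gap: 0.0153
grip_force: 58.9
```

Call:
jog_arm:
  rows:
    - [-0.02,0.006,0,0,0,0]
    - [-0.04,0.011,0,0,0,0]
    - [-0.05,0.014,0,0,0,0]
    - [-0.05,0.014,0,0,0,0]

```text
clock: 9.22
tcp_pos: [0.4627, -0.1917, 0.0895]
orientation: [0.113, 0.79, 0.596, 0.086]
wrist_force: [8.7, -0.2, -7.7]
finger_gap: 0.0152
grip_force: 58.8
```

```bash
python3 -c "from h import *;rep()"
```

```text
t 9.22 tcp [ 0.4627 -0.1917  0.0895] yaw -0.2792 slope 0.2853 roll 0.0007
tongue u,v,z 0.4199 -0.0569 0.0418 F u,v,z 8.4 2.2 -7.7 M [-0.24 -1.73 -0.1 ] gap 0.0152
```

Contact at tongue u≈0.420, with +u force. I'll check this against the stop wall line in my earlier top picture.

Run:
```python
from h import *
c=shot('top');i=cv2.cvtColor(cv2.imread('pics/top0.png'),cv2.COLOR_BGR2GRAY)
for (a,b) in (((205,79),(262,96)),((385,132),(445,150))):
    m=(np.array(a)+b)/2
    for off in np.arange(-24,25,3):
        # profile across wall along the bath axis in image
        d=np.array([.27,-.96])*off; p=m+d; q=(334+p[0]/5.68-.5,222+p[1]/5.67-.5)
        v=cv2.getRectSubPix(i.astype('f4'),(1,1),(float(q[0]),float(q[1])))[0,0]
        print(int(v),(onz(c,*q,.054)@U).round(4),(onz(c,*q,.040)@U).round(4),end=' | ')
    print()
```

```text
109 0.5714 0.5725 | 108 0.5728 0.5739 | 108 0.5743 0.5754 | 108 0.5757 0.5768 | 108 0.5771 0.5782 | 107 0.5785 0.5797 | 102 0.58 0.5811 | 86 0.5814 0.5826 | 71 0.5828 0.584 | 73 0.5842 0.5854 | 81 0.5857 0.5869 | 94 0.5871 0.5883 | 105 0.5885 0.5898 | 112 0.59 0.5912 | 120 0.5914 0.5927 | 126 0.5928 0.5941 | 131 0.5942 0.5955 | 
116 0.5733 0.5744 | 115 0.5747 0.5758 | 113 0.5761 0.5772 | 110 0.5775 0.5787 | 99 0.579 0.5801 | 87 0.5804 0.5816 | 67 0.5818 0.583 | 54 0.5833 0.5844 | 68 0.5847 0.5859 | 82 0.5861 0.5873 | 96 0.5875 0.5888 | 108 0.589 0.5902 | 113 0.5904 0.5917 | 119 0.5918 0.5931 | 126 0.5933 0.5946 | 130 0.5947 0.596 | 131 0.5961 0.5974 |
```

The stop wall reads u≈0.583 to 0.585, so the groove back is about 0.4185. That matches the contact, so the tongue is home. Next, lower the cover about the tongue, keeping a light push.

Call:
jog_arm:
  rows:
    - [0.03,-0.009,-0.04,0.05,0.18,0]
    - [0.06,-0.018,-0.09,0.1,0.37,0]
    - [0.09,-0.027,-0.13,0.16,0.55,0]
    - [0.127,-0.036,-0.175,0.21,0.734,0]
    - [0.127,-0.036,-0.175,0.21,0.734,0]
    - [0.127,-0.036,-0.175,0.21,0.734,0]

```text
clock: 9.77
tcp_pos: [0.4665, -0.193, 0.0818]
orientation: [0.081, 0.795, 0.599, 0.061]
wrist_force: [5.6, -2.2, -0.9]
finger_gap: 0.0151
grip_force: 60.3
```

```bash
python3 -c "from h import *;rep()"
```

```text
t 9.77 tcp [ 0.4665 -0.193   0.0818] yaw -0.2795 slope 0.2021 roll -0.0003
tongue u,v,z 0.4202 -0.0571 0.0407 F u,v,z 6.0 -0.6 -0.9 M [-0.32 -0.88 -0.12] gap 0.0151
```

Call:
jog_arm:
  rows:
    - [0.02,-0.006,-0.05,0.066,0.23,0]
    - [0.042,-0.012,-0.103,0.13,0.46,0]
    - [0.063,-0.018,-0.155,0.2,0.69,0]
    - [0.084,-0.024,-0.207,0.263,0.918,0]
    - [0.084,-0.024,-0.207,0.263,0.918,0]
    - [0.084,-0.024,-0.207,0.263,0.918,0]

```text
clock: 10.27
tcp_pos: [0.4696, -0.194, 0.0733]
orientation: [0.041, 0.798, 0.601, 0.031]
wrist_force: [5.1, -3.1, -1.6]
finger_gap: 0.0151
grip_force: 60.3
```

```bash
python3 -c "from h import *;rep()"
```

```text
t 10.27 tcp [ 0.4696 -0.194   0.0733] yaw -0.2797 slope 0.1023 roll -0.0005
tongue u,v,z 0.4197 -0.0571 0.0406 F u,v,z 5.8 -1.6 -1.6 M [-0.51 -0.87 -0.09] gap 0.0151
```

Call:
jog_arm:
  rows:
    - [0.01,-0.003,-0.036,0.044,0.153,0]
    - [0.02,-0.006,-0.072,0.087,0.306,0]
    - [0.031,-0.009,-0.108,0.131,0.459,0]
    - [0.031,-0.009,-0.108,0.131,0.459,0]
    - [0.031,-0.009,-0.108,0.131,0.459,0]

```text
clock: 10.68
tcp_pos: [0.4708, -0.1944, 0.0691]
orientation: [0.021, 0.799, 0.601, 0.016]
wrist_force: [4.8, -3.6, -2.2]
finger_gap: 0.0148
grip_force: 60.3
```

```bash
python3 -c "from h import *;rep()"
```

```text
t 10.68 tcp [ 0.4708 -0.1944  0.0691] yaw -0.2799 slope 0.053 roll -0.0007
tongue u,v,z 0.4195 -0.0572 0.0406 F u,v,z 5.6 -2.1 -2.2 M [-0.53 -0.97 -0.09] gap 0.0148
```

Call:
jog_arm:
  rows:
    - [0.01,-0.003,-0.036,0.044,0.153,0]
    - [0.02,-0.006,-0.072,0.087,0.306,0]
    - [0.031,-0.009,-0.108,0.131,0.459,0]
    - [0.031,-0.009,-0.115,0.138,0.48,0]
    - [0.031,-0.009,-0.115,0.138,0.48,0]

```text
clock: 11.1
tcp_pos: [0.4719, -0.1947, 0.0644]
orientation: [0.0, 0.799, 0.601, -0.0]
wrist_force: [4.1, -4.2, -1.5]
finger_gap: 0.0151
grip_force: 60.4
```

```bash
python3 -c "from h import *;rep()"
```

```text
t 11.1 tcp [ 0.4719 -0.1947  0.0644] yaw -0.28 slope 0.0003 roll -0.0006
tongue u,v,z 0.4193 -0.0571 0.0404 F u,v,z 5.2 -2.9 -1.5 M [-0.53 -1.   -0.09] gap 0.0151
```

Call:
jog_arm:
  rows:
    - [0.01,0,-0.02,0.01,0.03,0]
    - [0.02,-0.002,-0.04,0.02,0.06,0]
    - [0.02,-0.002,-0.05,0.03,0.09,0]
    - [0.02,-0.002,-0.05,0.03,0.09,0]

```text
clock: 11.43
tcp_pos: [0.4719, -0.1946, 0.064]
orientation: [-0.004, 0.799, 0.601, -0.003]
wrist_force: [-3.0, -0.9, 11.7]
finger_gap: 0.0152
grip_force: 62.4
```

```bash
python3 -c "from h import *;rep()"
```

```text
t 11.43 tcp [ 0.4719 -0.1946  0.064 ] yaw -0.2802 slope -0.01 roll -0.0007
tongue u,v,z 0.419 -0.057 0.0409 F u,v,z -2.6 -1.7 11.7 M [-0.32 -0.31 -0.06] gap 0.0152
```

Call:
jog_arm:
  rows:
    - [0,0,-0.01,0,0,0]
    - [0,0,-0.02,0,0,0]
    - [0,0,-0.02,0,0,0]

```text
clock: 11.68
tcp_pos: [0.4719, -0.1946, 0.0639]
orientation: [-0.003, 0.799, 0.601, -0.003]
wrist_force: [-5.2, -0.2, 16.2]
finger_gap: 0.0151
grip_force: 63.1
```

Call:
jog_arm:
  rows:
    - [0,0,0.04,-0.02,-0.08,0]
    - [0,0,0.08,-0.04,-0.15,0]
    - [0,0,0.12,-0.04,-0.15,0]
    - [0,0,0.12,-0.04,-0.15,0]

```text
clock: 12.02
tcp_pos: [0.4719, -0.1943, 0.0652]
orientation: [0.002, 0.799, 0.601, 0.002]
wrist_force: [6.0, -3.8, -7.2]
finger_gap: 0.0152
grip_force: 60.6
```

Run:
```python
from h import *
rep()
c=shot('scene');a=cv2.resize(c['pixels'][130:220,270:390],(800,600),interpolation=2)
cv2.imwrite('pics/p.png',np.clip(a[:,:,::-1]*1.6,0,255).astype('uint8'))
```

```text
t 12.02 tcp [ 0.4719 -0.1943  0.0652] yaw -0.2801 slope 0.005 roll 0.0007
tongue u,v,z 0.4193 -0.0567 0.0409 F u,v,z 6.8 -2.0 -7.2 M [-0.81 -1.09 -0.14] gap 0.0152
```

View pics/p.png

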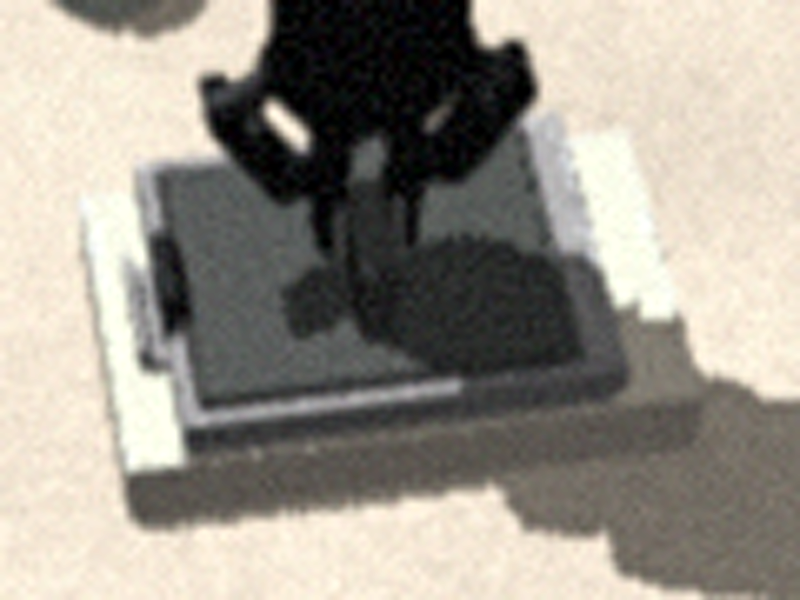

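The cover lies flush in the frame with the hook over its far edge at about (170,280). I'll test the catch with a slight tug.

Call:
jog_arm:
  rows:
    - [0,0,0.03,0,0,0]
    - [0,0,0.06,0,0,0]
    - [0,0,0.06,0,0,0]

```text
clock: 12.32
tcp_pos: [0.472, -0.1942, 0.0656]
orientation: [0.001, 0.799, 0.601, 0.002]
wrist_force: [10.7, -5.2, -22.6]
finger_gap: 0.015
grip_force: 60.3
```

```bash
python3 -c "from h import *;rep()"
```

```text
t 12.32 tcp [ 0.472  -0.1942  0.0656] yaw -0.2802 slope 0.0037 roll 0.0013
tongue u,v,z 0.4193 -0.0566 0.0414 F u,v,z 11.7 -2.1 -22.6 M [-1.23 -2.09 -0.19] gap 0.015
```

Held: a 19 N pull moved it only 0.4 mm, so the catch has snapped. Next, ease back to neutral and release.

Call:
jog_arm:
  rows:
    - [0,0,-0.05,0,0,0]
    - [0.05,-0.01,-0.09,0,0,0]
    - [0.07,-0.01,-0.09,0,0,0]
    - [0.07,-0.01,-0.09,0,0,0]

```text
clock: 12.65
tcp_pos: [0.4728, -0.1935, 0.064]
orientation: [-0.0, 0.799, 0.602, 0.001]
wrist_force: [-1.3, -0.1, -1.9]
finger_gap: 0.0151
grip_force: 63.3
```

```bash
python3 -c "from h import *;rep()"
```

```text
t 12.65 tcp [ 0.4728 -0.1935  0.064 ] yaw -0.2797 slope 0.0003 roll 0.0016
tongue u,v,z 0.4198 -0.0557 0.04 F u,v,z -1.2 -0.4 -1.9 M [-0.14  0.21 -0.06] gap 0.0151
```

Call:
jog_arm:
  rows:
    - [0,0,0,0,0,0]
    - [0,0,0,0,0,0]
    - [0,0,0,0,0,0]
    - [0,0,0,0,0,0]
    - [0,0,0,0,0,0]
    - [0,0,0,0,0,0]
    - [0,0,0,0,0,0]
    - [0,0,0,0,0,0]
  jaw: 0

```text
clock: 13.32
tcp_pos: [0.4746, -0.1943, 0.0648]
orientation: [0.001, 0.799, 0.602, 0.002]
wrist_force: [0.3, 0.1, 0.2]
finger_gap: 0.0426
grip_force: 0.0
```

Call:
jog_arm:
  rows:
    - [0,0,0.3,0,0,0]
    - [0,0,0.7,0,0,0]
    - [0,0,1.2,0,0,0]
    - [0,0,1.8,0,0,0]
    - [0,0,2.4,0,0,0]
    - [0,0,3,0,0,0]
    - [-0.3,0.8,3,0,0,0]
    - [-0.6,1.6,3,0,0,0]
    - [-0.9,2.4,3,0,0,0]
    - [-1.2,3.2,3,0,0,0]
    - [-1.5,4,3,0,0,0]
    - [-1.5,4,3,0,0,0]

```text
clock: 14.32
tcp_pos: [0.4113, -0.0299, 0.1846]
orientation: [-0.001, 0.797, 0.603, 0.001]
wrist_force: [0.0, 1.0, -0.2]
finger_gap: 0.0428
grip_force: 0.0
```

Run:
```python
from h import *
rep()
c=shot('scene');a=cv2.resize(c['pixels'][130:220,270:390],(800,600),interpolation=2)
cv2.imwrite('pics/f.png',np.clip(a[:,:,::-1]*1.6,0,255).astype('uint8'))
```

```text
t 14.32 tcp [ 0.4113 -0.0299  0.1846] yaw -0.2753 slope 0.0007 roll 0.0027
tongue u,v,z 0.3156 0.0842 0.1606 F u,v,z -0.3 0.9 -0.2 M [-0.01  0.06  0.03] gap 0.0428
```

View pics/f.png

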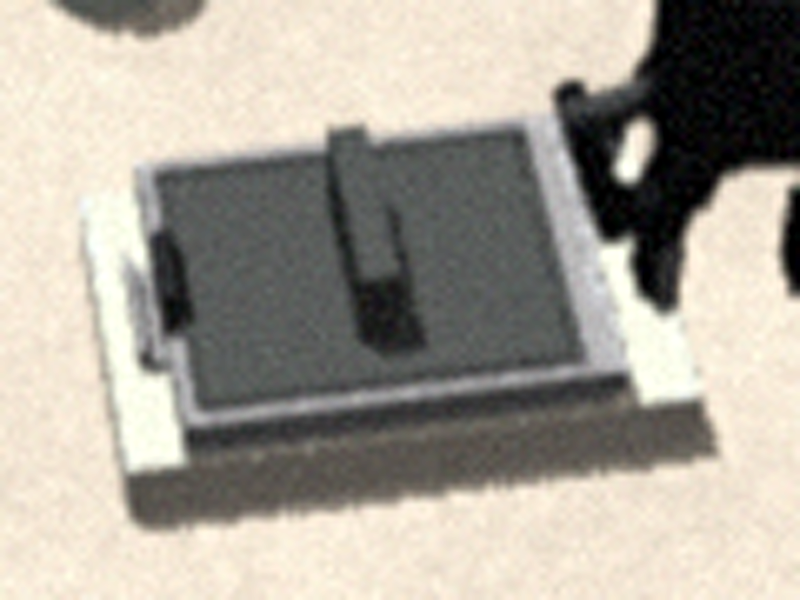

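The cover lies flat under the lip (right edge around (560,250)), with the hook over its far edge at (170,280). The gripper is clear.

```bash
python3 -c "from h import *;print(env.hand_in())"
```

```text
the job is handed in; nothing more can be done
None
```

The bath is closed and handed in: the tongue is home in the groove, the catch held against a 19 N pull, and the cover is released. Cover and bath pressed on each other with about 20 N at most, as read at the wrist after each move, and nothing else on the bench was touched.

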